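Fish a dropped spacer out from between two heat sinks

TASK

A small steel spacer ring has dropped between the two tall heat sinks of the amplifier board. Take the T-handled retrieving hook from its stand and gently draw the ring out of the open end of the gap onto the bare front of the board (the board is delicate: the hook may only rest lightly on it or against the heat sinks, and your fingers cannot reach in), hang the hook back in the stand's two forks, then put the ring into the small grey tray. Leave everything else on the table where it is.

Things in the scene. Friction and masses are not known exactly. Their poses are not given: they have to be found in the camera images.
- amp: Fixed amplifier board. Origin on the table under the middle of the gap's open end (mouth); y runs into the gap, x across, z up. Board x -88 to 88, y -110 to 225 mm, top 8 mm above the table. Two aluminium heat sinks, y 0 to 170, |x| 14 to 70 mm, tops 80 mm above the table. In front of the mouth the board is bare, but for 5 mm high components at |x| 66 to 78 mm. Over 12 N from the hook breaks it.
- gap (a point): Middle of the gap's floor (board top, 8 mm above the table) at the mouth; axes as the amplifier's. The gap between the heat sinks is 28 mm wide, open above and at the mouth, and closed at y = 171 mm by a 70 mm high transformer.
- spacer: The dropped part: plain steel ring, 22 mm outside diameter, 11 mm bore, 6 mm high, 25 to 45 g, lying flat on the board in the gap, its centre 55 to 105 mm in from the mouth. Origin at the centre of its underside, z along its axis.
- hook: T-handled retrieving hook, 160 g, hanging in its stand. Origin at the middle of its black handle, 66 (x) by 14 (y) by 22 (z) mm, z up: grasp across y from above. A 10 mm rod along x sticks out of the handle to x = -77 and 77 mm. A steel tube, 12 mm thick, runs from the handle down to z = -60 mm; a 6 mm thick telescopic leg comes out of it and ends in the bent toe.
- hook_tube (a point): Lower mouth of the hook's tube, 60 mm under the handle's middle. The leg jogs to x = -6 mm and ends in a level toe, 6 mm thick, from x = -9 to 9 mm at y = 0. How far it is pulled out differs every time and is not measured: the toe's underside is 120 to 160 mm below the handle's middle; find it by feel or sight. The leg does not slide in use; a stiff spring in it yields 1 mm per 5 N, 5 mm at most.
- stand: Fixed dark steel stand of the hook; foot 150 x 100 x 8 mm. Origin under the foot's centre, z up, x as the hook's x. Two forks, 10 mm thick, at x = -52 and 52 mm: flat saddles 14 mm wide, 180 mm above the table, prongs flaring out to about 30 mm apart at 200 mm. The hook hangs with its rod in both saddles, leg between the forks (free way in and out along y), its origin over the stand's, 185 mm up.
- tray: Fixed open grey plastic tray, 100 by 100 mm, 22 mm high, wall 4 mm, inner floor about 4 mm above the table. Origin at the centre of its underside.
- multimeter: Bystander: loose yellow multimeter 85 by 165 by 34 mm lying flat. Origin at the centre of its underside.
- screwdriver: Bystander: loose screwdriver lying on the table, origin under its middle.
- reel: Bystander: loose white plastic reel, 60 mm wide, 44 mm high, standing.
- jar: Bystander: loose amber glass jar, 48 mm wide, 70 mm high.
- mug: Bystander: loose white mug, 80 mm wide, 90 mm high.
- brush: Bystander: loose brush lying on the table.
- carton: Bystander: loose cardboard box 110 by 80 by 60 mm.
Things that resemble listed ones, but are neither listed nor needed, are in the scene too. Of the things that look like the hook, the largest one is meant.

How it is judged (in metres and radians):
On the way, in this order (a step that is already met when the one before it is completed fails the run):
1. the hook is lifted off its stand (z of hook in the frame of stand above 0.2 m), for 0.1 s.
2. the ring has been drawn out of the gap onto the bare front of the board (y of spacer in the frame of amp between -0.11 and -0.012 m and z of spacer in the frame of amp between 0.004 and 0.016 m), for 0.1 s.
3. the hook hangs in its stand again (z of hook in the frame of stand between 0.179 and 0.191 m and x of hook in the frame of stand between -0.02 and 0.02 m and y of hook in the frame of stand between -0.007 and 0.007 m), for 0.2 s.
At the end, for the whole second after the job is handed in: The ring lies at rest in the grey tray (within 44 mm of its centre along both sides, underside below 18 mm), and the hook hangs at rest in both forks, leg down (within 20 mm along, 7 mm across, 6 mm in height, 0.12 rad in line, 0.35 rad tilt of its place); nothing is held (all of step 3 and x of spacer in the frame of tray between -0.044 and 0.044 m and y of spacer in the frame of tray between -0.044 and 0.044 m and z of spacer in the frame of tray below 0.018 m and linear speed of each of spacer, hook below 0.02 m/s and angle between the x axis of hook and the x axis of stand, either way round below 0.12 rad and angle between hook's own z axis and vertical below 0.35 rad); the robot touches nothing.
It fails at once if the hook presses on the board or its heat sinks with more than 12 N (contact force between hook and amp above 12 N).
It fails at once if the fingers touch the ring while it is in the gap (y of spacer in the frame of amp above 0 m and contact force between the fingers and spacer above 0.3 N and z of spacer in the frame of amp below 0.05 m and horizontal distance between spacer and amp below 0.15 m).
It fails at once if the arm or fingers push on the board with more than 25 N (contact force between the arm and amp above 25 N).
It fails at once if another thing on the table is knocked more than 30 mm from its place (distance of any of multimeter, screwdriver, reel, jar, mug, brush, carton from where it was at the start of the episode above 0.03 m).
It also fails if it takes over 64 s, if anything falls off the work surface, if the arm or the gripper's body presses on something with over 40 N, if the wrist force passes 120 N, or if a joint passes its speed limit or range.

ROBOT

A 6-joint arm with a two-finger parallel gripper is mounted at the origin on the work surface. World frame = base frame: x ahead of the robot, y to its left, z up, the work surface at z = 0. Lengths are in mm, angles in rad, forces in N, time in s.
With the tool pointing down it reaches from about 350 to 775 mm from the base axis. Payload 7.3 kg.
Tool frame: the origin (TCP) lies at the very end of the fingers, on their centre line; the grasp point (between the pads) lies bot.grip_point_offset behind it (bot.grip_point_offset is the distance from the TCP to the grasp point, in mm); z points along the fingers, y is the line along which they close (so a half turn about z gives the same grasp; the last joint's range is limited). The gripper opens to 92 mm and grips with 3 to 60 N. Pads are 19 mm wide; open, the fingers measure 130 mm over their backs; the gripper's body (75 mm by 190 mm) begins 47 mm behind the grasp point.
Start: joints at [-1.432, 0.342, 1.524, -0, 1.275, -0.146], TCP at [147.529, -503.865, 226.741] pointing down, gripper open.
Joint ranges: [-2.53, 2.53], [-0.77, 2.02], [0.04, 2.7], [-1, 4.14], [0.28, 2.66], [-3.11, 3.11]. Speed limits (rad/s): [2.57, 2.57, 3.14, 3.14, 3.14, 3.14].

INTERFACE

Orientations are given as [roll, pitch, yaw] about the fixed x, y, z axes, in that order (R = Rz(yaw) Ry(pitch) Rx(roll)).
In Python, from plant import bot gives the robot as it stands. The module is installed in compiled form; this text tells all that it offers.
- The arm moves only by the tool carry_out, never from a script. Its argument "plan" is a list of rows, each an object of numbers: "tx", "ty", "tz": the shift along the world's x, y, z in mm; "rx", "ry", "rz": the turn, a rotation vector about the world's x, y, z in rad. A call has 1 to 12 rows; each row shifts and turns the commanded pose from where the row before left it; what a row does not reach is not made up. A row lasts 1/10 s, in which the tool goes at most 50 mm and 8.59 degrees, less where a joint would pass 70% of its speed; a pose out of reach is approached as far as the arm can. A call with a gripper value outside its range is refused whole. "gripper" is the closure, from 0 (fully open) to 1 (shut), set as the call begins (left out, the last holds). The fingers move at their own pace and stop on an object; the grip force is fixed at half the most. Time passes only in rows, so rows that do not move let the fingers close. It gives the time, the measured TCP pose, the force, the opening and the grip force at its end, in the units of the state.
- bot.get_obs(): the state, without advancing time (a new reading comes with each control period).
- bot.capture(name): name is "side" or "top"; returns the picture (384x512x3 uint8, red, green, blue); there is no depth.
- bot.camera_model(name): a dict with "camera_matrix" (3x3 intrinsics, pixels), "R" (3x3) and "t" (3): a world point X has camera coordinates R X + t. Camera axes: x right, y down, z forward; pixel columns grow to the right and rows downward; lengths in mm; the calibration is good to about 2 mm. A picture is of the moment at which its call begins. camera_model takes no time and is no camera call.
- bot.close_job(): hands the job in; it is judged then, once.
The state is a dict: "time": time; "joint_positions": joint angles; "dq": joint speeds; "tau": joint torques, N m; "tool_pos": TCP position; "tcp_rot": TCP orientation; "contact_force": force on the tool from outside, world axes, zero at the start; "moment": the same for the moment, N m; "grip_width": finger opening in mm; "finger_force": force on a finger pad.
Only numpy, scipy, OpenCV 4.12 (cv2) and the standard library are available. Lean on these libraries where they do the work, as an engineer would, in place of code of your own. Each camera call takes 0.05 s, during which the arm holds its last target. There are 200 camera calls.

## Working session

There is one attempt and no reset: what is moved stays moved. The work goes in short steps, Python scripts to look and compute and a tool call to move; the robot and the scene stay as the last step left them, time stands still between calls to the robot, and variables do not carry over. Pictures are saved under pics/ and viewed, at most 10 in all, crops included, and the job is handed in when it is done.

Besides the shell and the picture viewer there is one more tool, called after "Call:" by a JSON object that holds its "api" and its "payload". carry_out: Moves the arm, as the interface text tells. Its arguments: {"type":"object","properties":{"plan":{"type":"array"},"gripper":{"type":"number"}},"required":["plan"]}

```bash
mkdir -p pics; python3 - <<'E'
from plant import bot
import cv2,numpy as np
np.set_printoptions(precision=4,suppress=True)
for n in("side","top"):
    cv2.imwrite(f"pics/{n}0.png",cv2.cvtColor(bot.capture(n),cv2.COLOR_RGB2BGR))
    m=bot.camera_model(n);R=np.array(m["R"]);print(n,m["camera_matrix"],R,m["t"],"C",-R.T@np.array(m["t"]))
o=bot.get_obs();print(o,bot.grip_point_offset)
E
```

```text
side [[350.0798   0.     258.479 ]
 [  0.     350.0798 189.6995]
 [  0.       0.       1.    ]] [[-0.7338 -0.6792 -0.0136]
 [-0.5022  0.5559 -0.6624]
 [ 0.4574 -0.4792 -0.749 ]] [ 424.2387  313.586  1004.9868] C [  9.0873 595.454  966.2635]
top [[453.8751   0.     253.0346]
 [  0.     453.8751 194.3064]
 [  0.       0.       1.    ]] [[ 0.0239 -0.9993  0.0286]
 [-0.9946 -0.0267 -0.1008]
 [ 0.1015 -0.026  -0.9945]] [  42.216   544.4465 1364.386 ] C [ 402.0504   92.2516 1410.5313]
{'time': 0.1, 'joint_positions': array([-1.432 ,  0.3426,  1.5249, -0.    ,  1.2754, -0.146 ]), 'dq': array([-0.0008, -0.0017, -0.0019, -0.0009,  0.0004, -0.0009]), 'tau': array([  0.002 , -43.2001, -24.4696,   0.0719,   0.0526,  -0.    ]), 'tool_pos': array([ 147.4869, -503.5102,  226.1363]), 'tcp_rot': array([-3.1403, -0.0002,  0.2848]), 'contact_force': array([-0.9067, -0.3375, -0.9723]), 'moment': array([ 0.0343, -0.0155,  0.0127]), 'finger_force': 0.0, 'grip_width': 91.89659899039142} 18.8
```

View pics/side0.png

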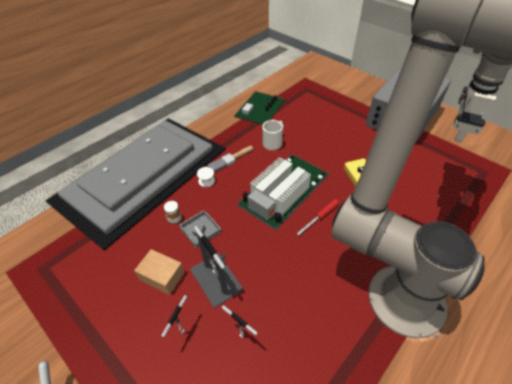

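View pics/top0.png

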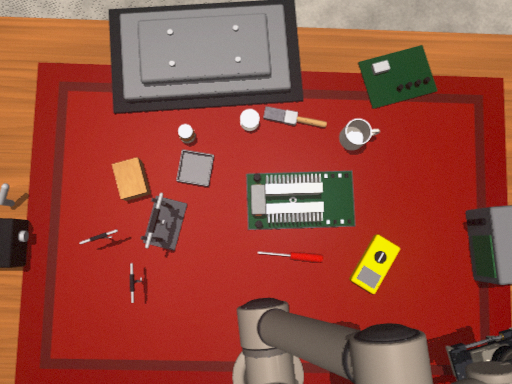

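The top view shows the board at about (300,200) with its mouth to the right, the ring near (293,200), the stand at (165,222), and the tray at (195,168). Small decoy hooks lie at (98,237) and (132,283). I'll enlarge these areas.

```bash
python3 - <<'E'
import cv2,numpy as np
t=cv2.imread("pics/top0.png");s=cv2.imread("pics/side0.png")
f=lambda im,x,y,w,h:cv2.resize(im[y:y+h,x:x+w],(400,300),interpolation=cv2.INTER_CUBIC)
a=np.vstack([np.hstack([f(t,130,185,80,60),f(t,240,160,120,90)]),np.hstack([f(s,170,215,120,90),f(s,230,145,100,75)])])
cv2.imwrite("pics/c1.png",a)
E
```

```text
(no output)
```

View pics/c1.png

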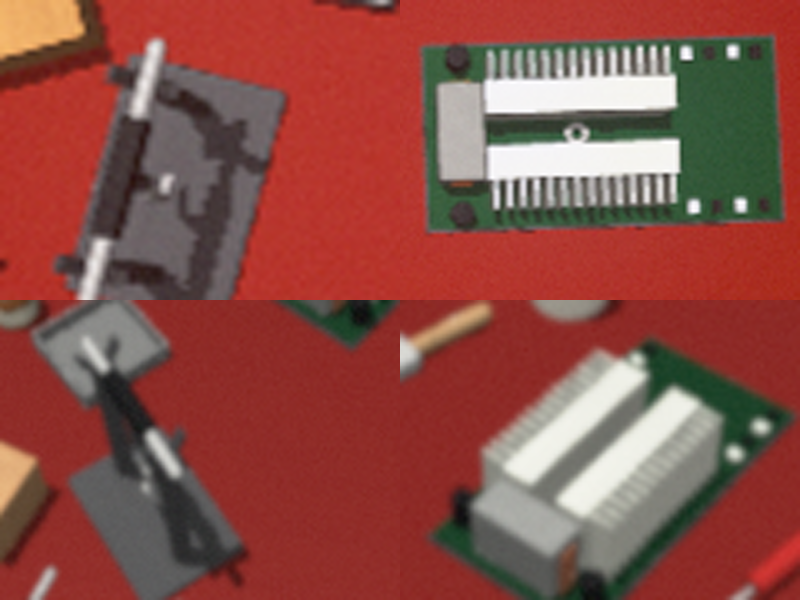

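The crops show the rod and handle lying in the forks from top-view pixel (161,193) to (148,245), with the toe glinting near (163,221). The ring is at about (293,199.6). Next I measure these with masks.

```bash
cat > h.py <<'E'
import cv2,numpy as np
from plant import bot
np.set_printoptions(precision=2,suppress=True)
def ray(n,u,v):
    m=bot.camera_model(n);R=np.array(m["R"]);K=np.array(m["camera_matrix"])
    return -R.T@np.array(m["t"]),R.T@np.linalg.solve(K,[u,v,1.])
def plane(n,u,v,z):
    C,d=ray(n,u,v);return C+d*(z-C[2])/d[2]
def proj(n,X):
    m=bot.camera_model(n);p=np.array(m["camera_matrix"])@(np.array(m["R"])@X+np.array(m["t"]));return p[:2]/p[2]
def tri(a,b):
    (C,d),(D,e)=a,b
    s=np.linalg.lstsq(np.c_[d,-e],D-C,rcond=None)[0];p,q=C+s[0]*d,D+s[1]*e
    return (p+q)/2,np.linalg.norm(p-q)
E
python3 - <<'E'
from h import *
t=cv2.imread("pics/top0.png");h=cv2.cvtColor(t,cv2.COLOR_BGR2HSV).astype(int)
H,S,V=h[...,0],h[...,1],h[...,2]
def win(m,x0,y0,x1,y1):
    o=np.zeros_like(m,np.uint8);o[y0:y1,x0:x1]=m[y0:y1,x0:x1];return o
# board: non-red in window, green
notred=~(((H<12)|(H>168))&(S>120))
b=win(notred,240,160,365,240);b=cv2.morphologyEx(b,cv2.MORPH_CLOSE,np.ones((3,3)))
c=max(cv2.findContours(b,0,2)[0],key=cv2.contourArea);
g=win((H>40)&(H<85)&(S>80)&(V>40),240,160,365,240)
c2=cv2.convexHull(np.argwhere(g)[:,::-1].astype(np.int32))
for cc in(c,c2):
    r=cv2.boxPoints(cv2.minAreaRect(cc));P=np.array([plane("top",*p,8) for p in r]);print("board",r.tolist(),P[:,:2].tolist(),P.mean(0),[np.linalg.norm(P[i]-P[i-1]) for i in(0,1)])
# tray
b=win(notred,172,145,220,190);c=max(cv2.findContours(b,0,2)[0],key=cv2.contourArea);r=cv2.boxPoints(cv2.minAreaRect(c));P=np.array([plane("top",*p,22) for p in r]);print("tray",P.mean(0),P[:,:2].tolist())
# rod
b=win((V>140)&(S<60),140,180,172,255);n,l,st,ce=cv2.connectedComponentsWithStats(b)
for i in range(1,n):print("rod",st[i],ce[i],plane("top",*ce[i],190))
# ring: bright pixels in gap
b=win((V>110)&(S<90),283,190,303,210);
for y in range(190,211):print(y,V[y,284:303])
E
```

```text
board [[245.59115600585938, 173.10025024414062], [352.939453125, 169.94293212890625], [354.5971984863281, 226.30593872070312], [247.2489013671875, 229.4632568359375]] [[610.9988231892346, 80.33916904815601], [630.5311528787367, -256.7793728310925], [453.7501803218854, -262.24146236377067], [435.7762356716294, 70.74593092401531]] [532.76 -91.98   8.  ] [np.float64(175.4850004817257), np.float64(337.6839101613964)]
board [[247.25799560546875, 174.36859130859375], [351.65399169921875, 170.94577026367188], [353.40863037109375, 224.46200561523438], [249.01263427734375, 227.88482666015625]] [[607.1503281478842, 75.03883887648816], [627.2289484536504, -252.71794994940518], [459.3754675310461, -258.5185843636694], [440.76210860868537, 65.43152110161934]] [533.63 -92.69   8.  ] [np.float64(166.6653537969183), np.float64(328.37122836028794)]
tray [622.56 237.69  22.  ] [[579.5630119509602, 295.45685683131705], [681.2823429311977, 281.4414493445679], [665.5448064279749, 179.52719822826907], [563.8692656325643, 194.3290910486881]]
rod [156 193   7  16  57] [158.93 200.33] [503.53 312.52 190.  ]

[... 1130 characters left out ...]
24 175 148 151 153 156 156 157
 152]
203 [229 228 239 247 247 246 246 246 246 246 246 246 245 245 245 246 246 245
 246]
204 [247 248 247 247 247 246 246 246 246 245 245 246 245 246 246 245 245 246
 246]
205 [246 247 246 246 246 246 245 246 245 246 246 245 246 246 247 245 246 245
 246]
206 [246 246 245 246 245 246 246 245 245 245 245 245 246 245 245 246 246 245
 245]
207 [246 246 245 245 245 246 245 246 246 246 246 245 246 245 246 246 246 246
 244]
208 [245 246 245 245 246 246 245 245 246 245 245 245 246 246 245 245 246 245
 245]
209 [246 245 246 245 246 245 246 246 246 245 246 245 246 245 245 246 245 245
 246]
210 [244 245 245 246 245 246 245 245 245 245 245 245 245 245 245 244 245 245
 245]
```

```bash
python3 - <<'E'
from h import *
t=cv2.imread("pics/top0.png");h=cv2.cvtColor(t,cv2.COLOR_BGR2HSV).astype(int);V=h[...,2]
# gap edges of the white sink tops (z=80), subpixel half-level crossings per column
A=[];B=[]
for u in range(270,319,2):
    if 286<u<299: continue
    c=V[180:215,u].astype(float); d=np.where(c<165)[0]; d=d[(d>8)&(d<28)]
    a,b=d[0],d[-1]
    A.append(plane("top",u,180+a-1+(c[a-1]-165)/(c[a-1]-c[a]),80)); B.append(plane("top",u,180+b+(165-c[b])/(c[b+1]-c[b]),80))
for E in(A,B):
    E=np.array(E);k,c0=np.polyfit(E[:,1],E[:,0],1);print("edge slope",k,"x at y=-149:",k*-149+c0)
# mouth end of tops
w=(V[180:222,300:335]>200);
for r in(4,7,10,26,29,32):
    u=300+np.where(w[r])[0].max()+.5;print("mouth",180+r,u,plane("top",u,180+r,80))
print("ring",plane("top",292.6,199.8,14))
print("toe spot top", [plane("top",162.8,221.3,z) for z in(30,45,60)])
s=cv2.imread("pics/side0.png").astype(int).sum(2)
O=np.array([450.4,324.6,0])
for z in(185,125,100,80,65,45,25):print(z,proj("side",O+[0,0,z]),proj("top",O+[0,0,z]))
print(s[255:300:1,206:226])
E
```

```text
edge slope -0.056890941619239375 x at y=-149: 549.9726543280487
edge slope -0.060066208383034295 x at y=-149: 523.006427335971
mouth 184 322.5 [ 574.05 -148.02   80.  ]
mouth 187 322.5 [ 565.08 -148.09   80.  ]
mouth 190 322.5 [ 556.13 -148.17   80.  ]
mouth 206 323.5 [ 508.67 -151.53   80.  ]
mouth 209 323.5 [ 499.79 -151.61   80.  ]
mouth 212 306.5 [ 489.63 -101.37   80.  ]
ring [530.7  -67.31  14.  ]
toe spot top [array([453.57, 326.92,  30.  ]), array([453.01, 324.37,  45.  ]), array([452.45, 321.83,  60.  ])]
185 [209.12 245.17] [153.85 220.1 ]
125 [211.73 257.04] [157.87 221.04]
100 [212.74 261.67] [159.44 221.41]
80 [213.53 265.25] [160.65 221.69]
65 [214.1  267.86] [161.54 221.9 ]
45 [214.84 271.25] [162.69 222.17]
25 [215.57 274.55] [163.8  222.43]
[[126 136 147 145 125 110 151 306 483 564 542 442 340 280 249 225 222 214
  212 218]
 [126 141 140 149 139 124 164 320 498 601 599 528 415 317 277 238 215 209
  194 207]
 [126 128 139 137 149 131 149 270 441 570 612 581 496 387 295 238 212 202
  188 197]
 [136 129 142 170 174 159 161 237 373 510 602 618 566 469 341 238 212 198
  1
[... 2793 characters left out ...]
 171 140
  129 128]
 [281 276 279 279 281 281 280 275 281 278 281 287 283 273 265 238 196 155
  139 142]
 [269 283 279 280 277 285 282 281 277 284 275 279 282 279 271 259 227 186
  169 156]
 [258 275 279 273 276 276 276 284 279 279 275 276 284 286 274 269 251 243
  219 200]
 [246 278 279 276 277 277 280 277 284 284 279 284 285 276 279 277 274 258
  263 246]
 [249 263 272 279 282 274 279 279 281 274 280 278 283 280 283 281 277 283
  272 271]
 [238 252 273 270 280 279 280 280 273 282 278 273 281 279 283 277 282 275
  279 278]
 [234 238 259 273 275 275 273 278 279 281 275 277 280 283 290 288 280 272
  276 279]
 [233 239 244 261 271 272 282 279 279 280 284 277 275 278 273 282 284 276
  261 257]]
```

Call:
{"api": "carry_out", "payload": {"plan": [{"tx":38,"ty":32,"tz":5,"rz":-0.05},{"tx":38,"ty":32,"tz":5,"rz":-0.05},{"tx":38,"ty":32,"tz":5,"rz":-0.05},{"tx":38,"ty":32,"tz":5,"rz":-0.05},{"tx":38,"ty":32,"tz":5,"rz":-0.05},{"tx":38,"ty":32,"tz":5,"rz":-0.05},{"tx":38,"ty":32,"tz":5,"rz":-0.05},{"tx":38,"ty":32,"tz":5,"rz":-0.05},{"tx":0,"ty":45,"rz":-0.05},{"tx":0,"ty":45,"rz":-0.05},{"tx":0,"ty":45},{"tx":0,"ty":45}], "gripper": 0}}

```text
invalid input at $.plan[0]: expected keys tx, ty, tz, rx, ry, rz
```

Call:
{"api": "carry_out", "payload": {"plan": [{"ty":45},{"ty":45},{"ty":45},{"ty":45},{"ty":45},{"ty":45},{"ty":45},{"ty":45},{},{},{}]}}

```text
invalid input at $.plan[0]: expected keys tx, ty, tz, rx, ry, rz
```

Call:
{"api": "carry_out", "payload": {"plan": [{"tx":38,"ty":32,"tz":5,"rx":0,"ry":0,"rz":-0.05},{"tx":38,"ty":32,"tz":5,"rx":0,"ry":0,"rz":-0.05},{"tx":38,"ty":32,"tz":5,"rx":0,"ry":0,"rz":-0.05},{"tx":38,"ty":32,"tz":5,"rx":0,"ry":0,"rz":-0.05},{"tx":38,"ty":32,"tz":5,"rx":0,"ry":0,"rz":-0.05},{"tx":38,"ty":32,"tz":5,"rx":0,"ry":0,"rz":-0.05},{"tx":38,"ty":32,"tz":5,"rx":0,"ry":0,"rz":-0.05},{"tx":38,"ty":32,"tz":5,"rx":0,"ry":0,"rz":-0.05},{"tx":0,"ty":45,"tz":0,"rx":0,"ry":0,"rz":-0.05},{"tx":0,"ty":45,"tz":0,"rx":0,"ry":0,"rz":-0.05},{"tx":0,"ty":45,"tz":0,"rx":0,"ry":0,"rz":0},{"tx":0,"ty":45,"tz":0,"rx":0,"ry":0,"rz":0}], "gripper": 0}}

```text
time: 1.3
tool_pos: [451.0, -66.0, 266.4]
tcp_rot: [-3.142, 0.001, -0.215]
contact_force: [0.0, 1.2, 0.6]
grip_width: 92.2
finger_force: 0.0
```

Call:
{"api": "carry_out", "payload": {"plan": [{"tx":0,"ty":45,"tz":0,"rx":0,"ry":0,"rz":0},{"tx":0,"ty":45,"tz":0,"rx":0,"ry":0,"rz":0},{"tx":0,"ty":45,"tz":0,"rx":0,"ry":0,"rz":0},{"tx":0,"ty":45,"tz":0,"rx":0,"ry":0,"rz":0},{"tx":0,"ty":45,"tz":0,"rx":0,"ry":0,"rz":0},{"tx":0,"ty":45,"tz":0,"rx":0,"ry":0,"rz":0},{"tx":0,"ty":45,"tz":0,"rx":0,"ry":0,"rz":0},{"tx":0,"ty":45,"tz":0,"rx":0,"ry":0,"rz":0},{"tx":0,"ty":0,"tz":0,"rx":0,"ry":0,"rz":0},{"tx":0,"ty":0,"tz":0,"rx":0,"ry":0,"rz":0},{"tx":0,"ty":0,"tz":0,"rx":0,"ry":0,"rz":0}]}}

```text
time: 2.4
tool_pos: [451.4, 291.3, 266.4]
tcp_rot: [3.141, 0.001, -0.216]
contact_force: [-0.5, -0.2, 0.4]
grip_width: 91.7
finger_force: 0.0
```

Call:
{"api": "carry_out", "payload": {"plan": [{"tx":-1,"ty":33,"tz":0,"rx":0,"ry":0,"rz":-0.009},{"tx":0,"ty":0,"tz":-25,"rx":0,"ry":0,"rz":0},{"tx":0,"ty":0,"tz":-25,"rx":0,"ry":0,"rz":0},{"tx":0,"ty":0,"tz":-25,"rx":0,"ry":0,"rz":0},{"tx":0,"ty":0,"tz":-15,"rx":0,"ry":0,"rz":0},{"tx":0,"ty":0,"tz":-10,"rx":0,"ry":0,"rz":0},{"tx":0,"ty":0,"tz":0,"rx":0,"ry":0,"rz":0},{"tx":0,"ty":0,"tz":0,"rx":0,"ry":0,"rz":0}]}}

```text
time: 3.2
tool_pos: [451.1, 324.7, 167.5]
tcp_rot: [-3.141, -0.001, -0.225]
contact_force: [0.3, 0.5, -0.2]
grip_width: 91.7
finger_force: 0.0
```

```bash
python3 - <<'E'
from h import *
f=lambda im,x,y,w,h:cv2.resize(im[y:y+h,x:x+w],(400,300),interpolation=cv2.INTER_CUBIC)
a=np.hstack([f(bot.capture("top"),120,180,100,75),f(bot.capture("side"),160,205,120,90)])
cv2.imwrite("pics/c2.png",a[...,::-1])
E
```

```text
(no output)
```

View pics/c2.png

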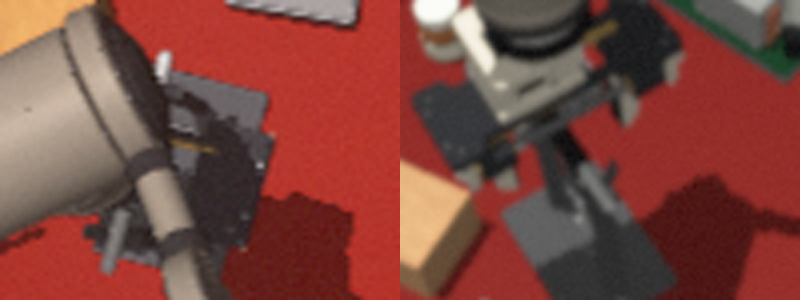

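The crop shows the open fingers on either side of the handle, with the rod ends sticking out on both sides at about (162,65) and (117,240). I'll close the gripper.

Call:
{"api": "carry_out", "payload": {"plan": [{"tx":0,"ty":0,"tz":0,"rx":0,"ry":0,"rz":0},{"tx":0,"ty":0,"tz":0,"rx":0,"ry":0,"rz":0},{"tx":0,"ty":0,"tz":0,"rx":0,"ry":0,"rz":0},{"tx":0,"ty":0,"tz":0,"rx":0,"ry":0,"rz":0},{"tx":0,"ty":0,"tz":0,"rx":0,"ry":0,"rz":0},{"tx":0,"ty":0,"tz":0,"rx":0,"ry":0,"rz":0},{"tx":0,"ty":0,"tz":0,"rx":0,"ry":0,"rz":0},{"tx":0,"ty":0,"tz":0,"rx":0,"ry":0,"rz":0},{"tx":0,"ty":0,"tz":0,"rx":0,"ry":0,"rz":0},{"tx":0,"ty":0,"tz":0,"rx":0,"ry":0,"rz":0}], "gripper": 1}}

```text
time: 4.3
tool_pos: [450.5, 325.1, 166.7]
tcp_rot: [3.142, 0.0, -0.224]
contact_force: [0.5, 0.8, -0.6]
grip_width: 16.5
finger_force: 0.0
```

Call:
{"api": "carry_out", "payload": {"plan": [{"tx":0,"ty":0,"tz":0,"rx":0,"ry":0,"rz":0},{"tx":0,"ty":0,"tz":0,"rx":0,"ry":0,"rz":0},{"tx":0,"ty":0,"tz":0,"rx":0,"ry":0,"rz":0},{"tx":0,"ty":0,"tz":0,"rx":0,"ry":0,"rz":0},{"tx":0,"ty":0,"tz":0,"rx":0,"ry":0,"rz":0}]}}

```text
time: 4.8
tool_pos: [450.6, 325.2, 166.8]
tcp_rot: [-3.142, -0.0, -0.224]
contact_force: [0.1, 0.9, -0.2]
grip_width: 13.9
finger_force: 30.0
```

Call:
{"api": "carry_out", "payload": {"plan": [{"tx":0,"ty":0,"tz":10,"rx":0,"ry":0,"rz":0},{"tx":0,"ty":0,"tz":20,"rx":0,"ry":0,"rz":0},{"tx":0,"ty":0,"tz":25,"rx":0,"ry":0,"rz":0},{"tx":0,"ty":0,"tz":25,"rx":0,"ry":0,"rz":0},{"tx":0,"ty":0,"tz":20,"rx":0,"ry":0,"rz":0},{"tx":0,"ty":0,"tz":0,"rx":0,"ry":0,"rz":0},{"tx":0,"ty":0,"tz":0,"rx":0,"ry":0,"rz":0}]}}

```text
time: 5.5
tool_pos: [450.3, 324.9, 266.5]
tcp_rot: [3.141, 0.0, -0.224]
contact_force: [0.6, -0.1, -1.8]
grip_width: 13.9
finger_force: 30.0
```

Call:
{"api": "carry_out", "payload": {"plan": [{"tx":-7,"ty":-33,"tz":0,"rx":0,"ry":0,"rz":0},{"tx":-7,"ty":-33,"tz":0,"rx":0,"ry":0,"rz":0},{"tx":-7,"ty":-33,"tz":0,"rx":0,"ry":0,"rz":0},{"tx":14,"ty":-38,"tz":0,"rx":0,"ry":0,"rz":0.04},{"tx":14,"ty":-38,"tz":0,"rx":0,"ry":0,"rz":0.04},{"tx":14,"ty":-38,"tz":0,"rx":0,"ry":0,"rz":0.04},{"tx":14,"ty":-38,"tz":0,"rx":0,"ry":0,"rz":0.04},{"tx":14,"ty":-38,"tz":0,"rx":0,"ry":0,"rz":0.04},{"tx":14,"ty":-38,"tz":0,"rx":0,"ry":0,"rz":0.04},{"tx":12,"ty":-30,"tz":0,"rx":0,"ry":0,"rz":0.04},{"tx":5,"ty":-12,"tz":0,"rx":0,"ry":0,"rz":0.002},{"tx":0,"ty":0,"tz":0,"rx":0,"ry":0,"rz":0}]}}

```text
time: 6.7
tool_pos: [530.3, -45.0, 265.1]
tcp_rot: [-3.141, 0.003, 0.055]
contact_force: [0.5, -0.1, -1.5]
grip_width: 13.8
finger_force: 30.0
```

```bash
python3 - <<'E'
from h import *
t=bot.capture("top");s=bot.capture("side");o=bot.get_obs();p=o["tool_pos"];print(p,o["tcp_rot"])
for z in(0,18.8,-41,-110,-124,-140):print(z,proj("side",p+[0,0,z]),proj("top",p+[0,0,z]))
f=lambda im,x,y,w,h:cv2.resize(im[y:y+h,x:x+w],(400,600),interpolation=cv2.INTER_CUBIC)
a=np.hstack([f(t,245,150,80,120),f(s,230,100,80,120)])
cv2.imwrite("pics/c3.png",a[...,::-1])
E
```

```text
[529.83 -42.91 265.88] [-3.14  0.    0.06]
0 [278.45 139.75] [294.45 191.11]
18.8 [278.63 134.95] [295.35 190.3 ]
-41 [278.07 149.8 ] [292.59 192.78]
-110 [277.47 165.49] [289.74 195.36]
-124 [277.36 168.5 ] [289.19 195.85]
-140 [277.23 171.88] [288.59 196.4 ]
```

View pics/c3.png

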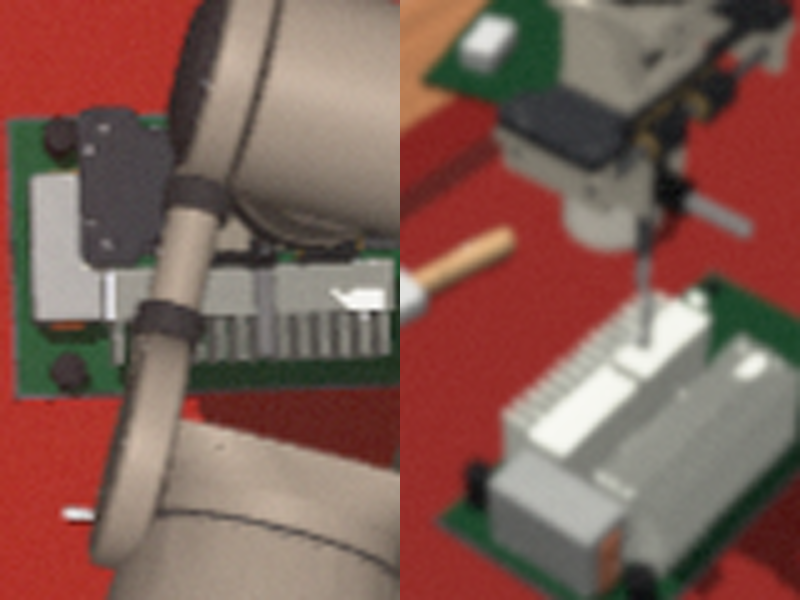

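The crop shows the hook held upright over the gap, its toe end at side-view pixel (279,169). That puts the underside about 124 mm below the TCP, as estimated. I'll lower it now.

Call:
{"api": "carry_out", "payload": {"plan": [{"tx":0,"ty":0,"tz":-20,"rx":0,"ry":0,"rz":0},{"tx":0,"ty":0,"tz":-25,"rx":0,"ry":0,"rz":0},{"tx":0,"ty":0,"tz":-10,"rx":0,"ry":0,"rz":0},{"tx":0,"ty":0,"tz":-6,"rx":0,"ry":0,"rz":0},{"tx":0,"ty":0,"tz":-6,"rx":0,"ry":0,"rz":0},{"tx":0,"ty":0,"tz":-6,"rx":0,"ry":0,"rz":0},{"tx":0,"ty":0,"tz":0,"rx":0,"ry":0,"rz":0}]}}

```text
time: 7.5
tool_pos: [530.4, -43.7, 193.4]
tcp_rot: [-3.142, 0.0, 0.058]
contact_force: [1.2, -0.1, -1.4]
grip_width: 13.7
finger_force: 30.0
```

Call:
{"api": "carry_out", "payload": {"plan": [{"tx":0,"ty":0,"tz":-10,"rx":0,"ry":0,"rz":0},{"tx":0,"ty":0,"tz":-15,"rx":0,"ry":0,"rz":0},{"tx":0,"ty":0,"tz":-15,"rx":0,"ry":0,"rz":0},{"tx":0,"ty":0,"tz":-8,"rx":0,"ry":0,"rz":0},{"tx":0,"ty":0,"tz":0,"rx":0,"ry":0,"rz":0},{"tx":0,"ty":0,"tz":0,"rx":0,"ry":0,"rz":0}]}}

```text
time: 8.1
tool_pos: [530.8, -44.0, 146.0]
tcp_rot: [3.141, -0.001, 0.058]
contact_force: [-0.5, -0.7, -1.5]
grip_width: 13.9
finger_force: 30.0
```

Call:
{"api": "carry_out", "payload": {"plan": [{"tx":0,"ty":0,"tz":-1.5,"rx":0,"ry":0,"rz":0},{"tx":0,"ty":0,"tz":-1.5,"rx":0,"ry":0,"rz":0},{"tx":0,"ty":0,"tz":-1.5,"rx":0,"ry":0,"rz":0},{"tx":0,"ty":0,"tz":-1.5,"rx":0,"ry":0,"rz":0},{"tx":0,"ty":0,"tz":0,"rx":0,"ry":0,"rz":0}]}}

```text
time: 8.6
tool_pos: [530.4, -43.8, 139.6]
tcp_rot: [3.142, 0.0, 0.058]
contact_force: [0.3, 0.3, -1.9]
grip_width: 13.6
finger_force: 30.0
```

Call:
{"api": "carry_out", "payload": {"plan": [{"tx":0,"ty":0,"tz":-1.5,"rx":0,"ry":0,"rz":0},{"tx":0,"ty":0,"tz":0,"rx":0,"ry":0,"rz":0}]}}

```text
time: 8.8
tool_pos: [530.4, -43.9, 138.0]
tcp_rot: [-3.142, 0.0, 0.058]
contact_force: [-0.1, 1.1, -1.6]
grip_width: 14.0
finger_force: 30.0
```

Call:
{"api": "carry_out", "payload": {"plan": [{"tx":0,"ty":0,"tz":-1.5,"rx":0,"ry":0,"rz":0},{"tx":0,"ty":0,"tz":0,"rx":0,"ry":0,"rz":0}]}}

```text
time: 9.0
tool_pos: [530.5, -43.8, 136.6]
tcp_rot: [3.142, 0.0, 0.058]
contact_force: [0.8, 0.4, -1.5]
grip_width: 13.7
finger_force: 30.0
```

Call:
{"api": "carry_out", "payload": {"plan": [{"tx":0,"ty":0,"tz":-1.5,"rx":0,"ry":0,"rz":0},{"tx":0,"ty":0,"tz":0,"rx":0,"ry":0,"rz":0}]}}

```text
time: 9.2
tool_pos: [530.4, -43.8, 135.0]
tcp_rot: [-3.142, 0.0, 0.058]
contact_force: [1.4, 0.9, -1.6]
grip_width: 14.1
finger_force: 30.0
```

Call:
{"api": "carry_out", "payload": {"plan": [{"tx":0,"ty":0,"tz":-1.5,"rx":0,"ry":0,"rz":0},{"tx":0,"ty":0,"tz":0,"rx":0,"ry":0,"rz":0}]}}

```text
time: 9.4
tool_pos: [530.4, -43.8, 133.5]
tcp_rot: [-3.142, 0.0, 0.058]
contact_force: [-0.4, -1.4, -1.7]
grip_width: 13.7
finger_force: 30.0
```

Call:
{"api": "carry_out", "payload": {"plan": [{"tx":0,"ty":0,"tz":-1.5,"rx":0,"ry":0,"rz":0},{"tx":0,"ty":0,"tz":0,"rx":0,"ry":0,"rz":0}]}}

```text
time: 9.6
tool_pos: [530.6, -43.9, 132.2]
tcp_rot: [3.141, -0.0, 0.058]
contact_force: [0.9, 0.1, 0.9]
grip_width: 13.5
finger_force: 30.0
```

Call:
{"api": "carry_out", "payload": {"plan": [{"tx":0,"ty":0,"tz":1.2,"rx":0,"ry":0,"rz":0},{"tx":0.3,"ty":-5,"tz":0,"rx":0,"ry":0,"rz":0},{"tx":0.3,"ty":-5,"tz":0,"rx":0,"ry":0,"rz":0},{"tx":0.5,"ty":-8,"tz":0,"rx":0,"ry":0,"rz":0},{"tx":0.5,"ty":-8,"tz":0,"rx":0,"ry":0,"rz":0},{"tx":0.5,"ty":-8,"tz":0,"rx":0,"ry":0,"rz":0},{"tx":0.5,"ty":-8,"tz":0,"rx":0,"ry":0,"rz":0},{"tx":0.5,"ty":-8,"tz":0,"rx":0,"ry":0,"rz":0},{"tx":0.5,"ty":-8,"tz":0,"rx":0,"ry":0,"rz":0},{"tx":0.5,"ty":-8,"tz":0,"rx":0,"ry":0,"rz":0},{"tx":0.5,"ty":-8,"tz":0,"rx":0,"ry":0,"rz":0}]}}

```text
time: 10.7
tool_pos: [535.1, -118.6, 133.4]
tcp_rot: [3.142, 0.0, 0.058]
contact_force: [0.1, 0.5, -1.3]
grip_width: 13.9
finger_force: 30.0
```

Call:
{"api": "carry_out", "payload": {"plan": [{"tx":0.5,"ty":-8,"tz":0,"rx":0,"ry":0,"rz":0},{"tx":0.5,"ty":-8,"tz":0,"rx":0,"ry":0,"rz":0},{"tx":0.5,"ty":-8,"tz":0,"rx":0,"ry":0,"rz":0},{"tx":0.5,"ty":-8,"tz":0,"rx":0,"ry":0,"rz":0},{"tx":0.5,"ty":-8,"tz":0,"rx":0,"ry":0,"rz":0},{"tx":0.5,"ty":-8,"tz":0,"rx":0,"ry":0,"rz":0},{"tx":0.5,"ty":-8,"tz":0,"rx":0,"ry":0,"rz":0},{"tx":0.5,"ty":-8,"tz":0,"rx":0,"ry":0,"rz":0},{"tx":0.5,"ty":-8,"tz":0,"rx":0,"ry":0,"rz":0},{"tx":0.3,"ty":-6,"tz":0,"rx":0,"ry":0,"rz":0},{"tx":0,"ty":0,"tz":0,"rx":0,"ry":0,"rz":0}]}}

```text
time: 11.8
tool_pos: [540.0, -196.8, 133.4]
tcp_rot: [3.141, -0.0, 0.057]
contact_force: [0.0, -0.3, -1.8]
grip_width: 13.8
finger_force: 30.0
```

```bash
python3 - <<'E'
from h import *
f=lambda im,x,y,w,h:cv2.resize(im[y:y+h,x:x+w],(400,600),interpolation=cv2.INTER_CUBIC)
a=np.hstack([f(bot.capture("top"),290,140,80,120),f(bot.capture("side"),260,100,80,120)])
cv2.imwrite("pics/c4.png",a[...,::-1])
E
```

```text
(no output)
```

View pics/c4.png

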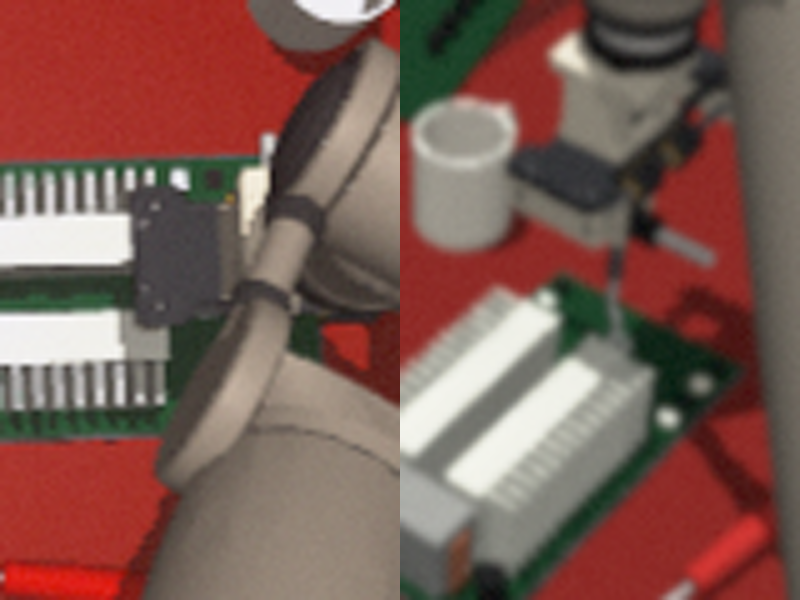

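The ring is hidden behind the gripper and the near sink in both views, and the visible gap floor is empty. I'll raise the hook and look from further back.

Call:
{"api": "carry_out", "payload": {"plan": [{"tx":0,"ty":3,"tz":8,"rx":0,"ry":0,"rz":0},{"tx":0,"ty":0,"tz":25,"rx":0,"ry":0,"rz":0},{"tx":0,"ty":0,"tz":25,"rx":0,"ry":0,"rz":0},{"tx":0,"ty":0,"tz":25,"rx":0,"ry":0,"rz":0},{"tx":0,"ty":0,"tz":25,"rx":0,"ry":0,"rz":0},{"tx":0,"ty":0,"tz":25,"rx":0,"ry":0,"rz":0},{"tx":-10,"ty":38,"tz":0,"rx":0,"ry":0,"rz":-0.026},{"tx":-10,"ty":38,"tz":0,"rx":0,"ry":0,"rz":-0.026},{"tx":-10,"ty":38,"tz":0,"rx":0,"ry":0,"rz":-0.026},{"tx":-10,"ty":38,"tz":0,"rx":0,"ry":0,"rz":-0.026},{"tx":-10,"ty":38,"tz":0,"rx":0,"ry":0,"rz":-0.026}]}}

```text
time: 13.0
tool_pos: [489.1, -1.0, 267.2]
tcp_rot: [3.142, -0.001, -0.073]
contact_force: [0.9, 0.8, -1.5]
grip_width: 13.4
finger_force: 30.0
```

```bash
python3 - <<'E'
from h import *
f=lambda im,x,y,w,h:cv2.resize(im[y:y+h,x:x+w],(400,600),interpolation=cv2.INTER_CUBIC)
t=bot.capture("top");cv2.imwrite("pics/t5.png",t[...,::-1])
a=np.hstack([f(t,290,140,80,120),f(bot.capture("side"),260,100,80,120)])
cv2.imwrite("pics/c5.png",a[...,::-1])
E
```

```text
(no output)
```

View pics/c5.png

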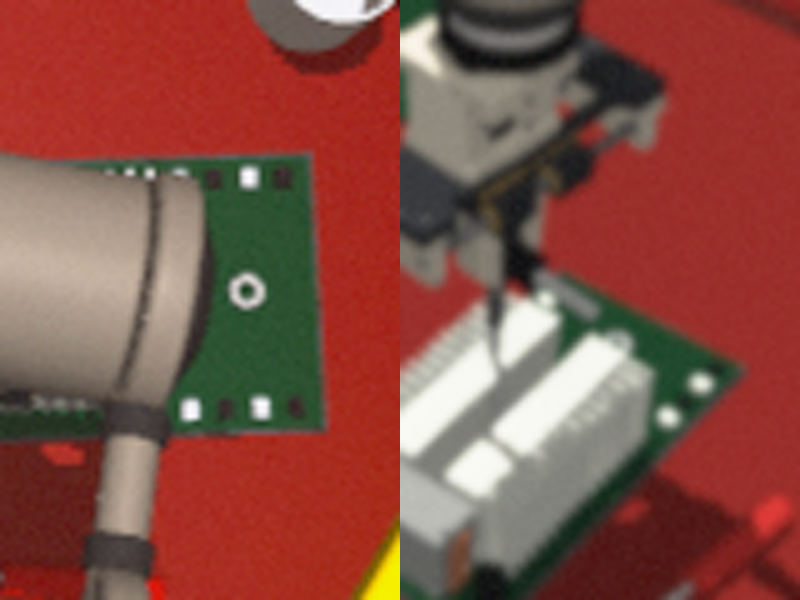

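The ring lies on the bare front at about top-view pixel (339.4,198.2). Now I return the hook to the stand.

Call:
{"api": "carry_out", "payload": {"plan": [{"tx":-10,"ty":38,"tz":0,"rx":0,"ry":0,"rz":-0.025},{"tx":-10,"ty":38,"tz":0,"rx":0,"ry":0,"rz":-0.025},{"tx":-10,"ty":38,"tz":0,"rx":0,"ry":0,"rz":-0.025},{"tx":-10,"ty":38,"tz":0,"rx":0,"ry":0,"rz":-0.025},{"tx":-10,"ty":38,"tz":0,"rx":0,"ry":0,"rz":-0.025},{"tx":-10,"ty":38,"tz":0,"rx":0,"ry":0,"rz":-0.025},{"tx":0,"ty":0,"tz":0,"rx":0,"ry":0,"rz":0},{"tx":0,"ty":0,"tz":0,"rx":0,"ry":0,"rz":0}]}}

```text
time: 13.9
tool_pos: [429.8, 225.6, 266.8]
tcp_rot: [3.141, -0.001, -0.219]
contact_force: [0.8, -0.5, -1.3]
grip_width: 13.6
finger_force: 30.0
```

```bash
python3 - <<'E'
from h import *
o=bot.get_obs();print(o["tool_pos"],o["tcp_rot"],o["time"])
t=cv2.imread("pics/t5.png").astype(int);V=t.min(2)[185:212,328:352];b=(V>100).astype(np.uint8)
c=max(cv2.findContours(b,0,2)[0],key=cv2.contourArea);(x,y),r=cv2.minEnclosingCircle(c);print(x+328,y+185,r,plane("top",x+328,y+185,14))
E
```

```text
[429.77 225.56 266.8 ] [ 3.14 -0.   -0.22] 13.9
339.0 197.75 3.7500998973846436 [ 540.93 -211.82   14.  ]
```

Call:
{"api": "carry_out", "payload": {"plan": [{"tx":6,"ty":28,"tz":0,"rx":0,"ry":0,"rz":-0.004},{"tx":6,"ty":28,"tz":0,"rx":0,"ry":0,"rz":0},{"tx":5,"ty":26,"tz":0,"rx":0,"ry":0,"rz":0},{"tx":3.7,"ty":17.4,"tz":0,"rx":0,"ry":0,"rz":0},{"tx":0,"ty":0,"tz":-25,"rx":0,"ry":0,"rz":0},{"tx":0,"ty":0,"tz":-25,"rx":0,"ry":0,"rz":0},{"tx":0,"ty":0,"tz":-10,"rx":0,"ry":0,"rz":0},{"tx":0,"ty":0,"tz":0,"rx":0,"ry":0,"rz":0},{"tx":0,"ty":0,"tz":0,"rx":0,"ry":0,"rz":0}]}}

```text
time: 14.8
tool_pos: [451.5, 324.1, 207.5]
tcp_rot: [-3.141, -0.001, -0.227]
contact_force: [0.3, 0.5, -1.4]
grip_width: 13.8
finger_force: 30.0
```

Call:
{"api": "carry_out", "payload": {"plan": [{"tx":-0.4,"ty":0.5,"tz":-12,"rx":0,"ry":0,"rz":0},{"tx":0,"ty":0,"tz":-10,"rx":0,"ry":0,"rz":0},{"tx":0,"ty":0,"tz":-8,"rx":0,"ry":0,"rz":0},{"tx":0,"ty":0,"tz":-5,"rx":0,"ry":0,"rz":0},{"tx":0,"ty":0,"tz":-3,"rx":0,"ry":0,"rz":0},{"tx":0,"ty":0,"tz":-1.5,"rx":0,"ry":0,"rz":0},{"tx":0,"ty":0,"tz":0,"rx":0,"ry":0,"rz":0},{"tx":0,"ty":0,"tz":0,"rx":0,"ry":0,"rz":0}]}}

```text
time: 15.6
tool_pos: [450.4, 325.2, 167.2]
tcp_rot: [-3.141, -0.001, -0.226]
contact_force: [-0.4, -0.1, -2.3]
grip_width: 13.5
finger_force: 30.0
```

Call:
{"api": "carry_out", "payload": {"plan": [{"tx":0,"ty":0,"tz":-0.5,"rx":0,"ry":0,"rz":0},{"tx":0,"ty":0,"tz":0,"rx":0,"ry":0,"rz":0}]}}

```text
time: 15.8
tool_pos: [450.4, 325.2, 166.8]
tcp_rot: [-3.141, -0.001, -0.226]
contact_force: [0.7, 0.9, 0.3]
grip_width: 13.7
finger_force: 30.0
```

Call:
{"api": "carry_out", "payload": {"plan": [{"tx":0,"ty":0,"tz":0,"rx":0,"ry":0,"rz":0},{"tx":0,"ty":0,"tz":0,"rx":0,"ry":0,"rz":0},{"tx":0,"ty":0,"tz":0,"rx":0,"ry":0,"rz":0},{"tx":0,"ty":0,"tz":0,"rx":0,"ry":0,"rz":0},{"tx":0,"ty":0,"tz":0,"rx":0,"ry":0,"rz":0},{"tx":0,"ty":0,"tz":0,"rx":0,"ry":0,"rz":0},{"tx":0,"ty":0,"tz":0,"rx":0,"ry":0,"rz":0},{"tx":0,"ty":0,"tz":0,"rx":0,"ry":0,"rz":0}], "gripper": 0}}

```text
time: 16.6
tool_pos: [450.2, 325.0, 166.4]
tcp_rot: [3.141, 0.0, -0.226]
contact_force: [-0.1, -0.2, 0.7]
grip_width: 73.4
finger_force: 0.0
```

Call:
{"api": "carry_out", "payload": {"plan": [{"tx":0,"ty":0,"tz":15,"rx":0,"ry":0,"rz":0},{"tx":0,"ty":0,"tz":25,"rx":0,"ry":0,"rz":0},{"tx":0,"ty":0,"tz":30,"rx":0,"ry":0,"rz":0},{"tx":0,"ty":0,"tz":30,"rx":0,"ry":0,"rz":0},{"tx":6,"ty":-38,"tz":0,"rx":0,"ry":0,"rz":0.12},{"tx":6,"ty":-38,"tz":0,"rx":0,"ry":0,"rz":0.12},{"tx":6,"ty":-38,"tz":0,"rx":0,"ry":0,"rz":0.12},{"tx":6,"ty":-38,"tz":0,"rx":0,"ry":0,"rz":0.12},{"tx":6,"ty":-38,"tz":0,"rx":0,"ry":0,"rz":0.12},{"tx":6,"ty":-38,"tz":0,"rx":0,"ry":0,"rz":0.12},{"tx":6,"ty":-38,"tz":0,"rx":0,"ry":0,"rz":0.12},{"tx":6,"ty":-38,"tz":0,"rx":0,"ry":0,"rz":0.12}]}}

```text
time: 17.8
tool_pos: [498.2, 19.5, 266.6]
tcp_rot: [3.141, -0.0, 0.739]
contact_force: [-0.3, 0.3, 1.1]
grip_width: 91.5
finger_force: 0.0
```

Call:
{"api": "carry_out", "payload": {"plan": [{"tx":6,"ty":-38,"tz":0,"rx":0,"ry":0,"rz":0.12},{"tx":6,"ty":-38,"tz":0,"rx":0,"ry":0,"rz":0.12},{"tx":6,"ty":-38,"tz":0,"rx":0,"ry":0,"rz":0.12},{"tx":6,"ty":-38,"tz":0,"rx":0,"ry":0,"rz":0.12},{"tx":6,"ty":-38,"tz":0,"rx":0,"ry":0,"rz":0.12},{"tx":6,"ty":-38,"tz":0,"rx":0,"ry":0,"rz":0.12},{"tx":0,"ty":0,"tz":0,"rx":0,"ry":0,"rz":0.12},{"tx":0,"ty":0,"tz":0,"rx":0,"ry":0,"rz":0.05},{"tx":0,"ty":0,"tz":0,"rx":0,"ry":0,"rz":0},{"tx":0,"ty":0,"tz":0,"rx":0,"ry":0,"rz":0}], "gripper": 0.5}}

```text
time: 18.8
tool_pos: [534.2, -206.9, 266.4]
tcp_rot: [3.142, -0.0, 1.622]
contact_force: [0.5, -0.6, 0.6]
grip_width: 46.1
finger_force: 0.0
```

```bash
python3 - <<'E'
from h import *
t=bot.capture("top");s=bot.capture("side");o=bot.get_obs();print(o["tool_pos"],o["tcp_rot"],o["grip_width"],o["time"])
f=lambda im,x,y,w,h:cv2.resize(im[y:y+h,x:x+w],(400,300),interpolation=cv2.INTER_CUBIC)
a=np.vstack([np.hstack([f(t,120,180,100,75),f(t,290,150,120,90)]),np.hstack([f(s,160,205,120,90),f(s,270,110,100,75)])])
cv2.imwrite("pics/c6.png",a[...,::-1])
E
```

```text
[ 534.27 -206.68  266.55] [3.14 0.   1.62] 45.772358885815684 18.9
```

View pics/c6.png

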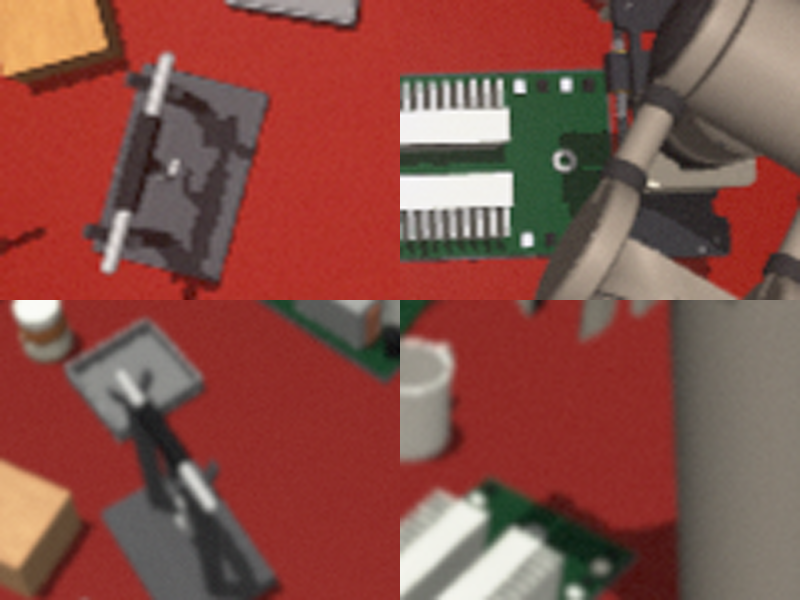

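The crop shows the hook back in both forks and the ring unmoved at (339.5,198) with the open gripper above it. I'll lower the gripper onto the ring.

Call:
{"api": "carry_out", "payload": {"plan": [{"tx":6.5,"ty":-5.8,"tz":-30,"rx":0,"ry":0,"rz":0.006},{"tx":0,"ty":0,"tz":-40,"rx":0,"ry":0,"rz":0},{"tx":0,"ty":0,"tz":-40,"rx":0,"ry":0,"rz":0},{"tx":0,"ty":0,"tz":-40,"rx":0,"ry":0,"rz":0},{"tx":0,"ty":0,"tz":-40,"rx":0,"ry":0,"rz":0},{"tx":0,"ty":0,"tz":-30,"rx":0,"ry":0,"rz":0},{"tx":0,"ty":0,"tz":-20,"rx":0,"ry":0,"rz":0},{"tx":0,"ty":0,"tz":-10,"rx":0,"ry":0,"rz":0},{"tx":0,"ty":0,"tz":0,"rx":0,"ry":0,"rz":0},{"tx":0,"ty":0,"tz":0,"rx":0,"ry":0,"rz":0}]}}

```text
time: 19.9
tool_pos: [541.4, -213.0, 17.4]
tcp_rot: [3.14, 0.001, 1.63]
contact_force: [0.7, -0.6, 0.2]
grip_width: 45.8
finger_force: 0.0
```

Call:
{"api": "carry_out", "payload": {"plan": [{"tx":0,"ty":0,"tz":-4,"rx":0,"ry":0,"rz":0},{"tx":0,"ty":0,"tz":-2,"rx":0,"ry":0,"rz":0},{"tx":0,"ty":0,"tz":-1,"rx":0,"ry":0,"rz":0},{"tx":0,"ty":0,"tz":0,"rx":0,"ry":0,"rz":0}]}}

```text
time: 20.3
tool_pos: [540.7, -212.8, 9.6]
tcp_rot: [3.141, 0.0, 1.63]
contact_force: [-0.6, -0.5, -0.2]
grip_width: 45.7
finger_force: 0.0
```

Call:
{"api": "carry_out", "payload": {"plan": [{"tx":0,"ty":0,"tz":0,"rx":0,"ry":0,"rz":0},{"tx":0,"ty":0,"tz":0,"rx":0,"ry":0,"rz":0},{"tx":0,"ty":0,"tz":0,"rx":0,"ry":0,"rz":0},{"tx":0,"ty":0,"tz":0,"rx":0,"ry":0,"rz":0},{"tx":0,"ty":0,"tz":0,"rx":0,"ry":0,"rz":0},{"tx":0,"ty":0,"tz":0,"rx":0,"ry":0,"rz":0},{"tx":0,"ty":0,"tz":0,"rx":0,"ry":0,"rz":0},{"tx":0,"ty":0,"tz":0,"rx":0,"ry":0,"rz":0}], "gripper": 1}}

```text
time: 21.1
tool_pos: [540.8, -212.8, 9.5]
tcp_rot: [3.141, 0.0, 1.63]
contact_force: [0.5, -0.7, -0.0]
grip_width: 20.1
finger_force: 30.0
```

Call:
{"api": "carry_out", "payload": {"plan": [{"tx":0,"ty":0,"tz":0,"rx":0,"ry":0,"rz":0},{"tx":0,"ty":0,"tz":0,"rx":0,"ry":0,"rz":0},{"tx":0,"ty":0,"tz":0,"rx":0,"ry":0,"rz":0}]}}

```text
time: 21.4
tool_pos: [540.8, -212.8, 9.5]
tcp_rot: [3.141, 0.0, 1.63]
contact_force: [-0.0, 0.3, 1.9]
grip_width: 19.9
finger_force: 30.0
```

Call:
{"api": "carry_out", "payload": {"plan": [{"tx":0,"ty":0,"tz":4,"rx":0,"ry":0,"rz":0},{"tx":0,"ty":0,"tz":10,"rx":0,"ry":0,"rz":0},{"tx":0,"ty":0,"tz":20,"rx":0,"ry":0,"rz":0},{"tx":0,"ty":0,"tz":30,"rx":0,"ry":0,"rz":0},{"tx":0,"ty":0,"tz":40,"rx":0,"ry":0,"rz":0},{"tx":0,"ty":0,"tz":40,"rx":0,"ry":0,"rz":0},{"tx":0,"ty":0,"tz":0,"rx":0,"ry":0,"rz":0},{"tx":0,"ty":0,"tz":0,"rx":0,"ry":0,"rz":0}]}}

```text
time: 22.2
tool_pos: [541.0, -212.9, 154.9]
tcp_rot: [3.139, 0.001, 1.63]
contact_force: [0.3, 0.2, -0.8]
grip_width: 20.0
finger_force: 30.0
```

Call:
{"api": "carry_out", "payload": {"plan": [{"tx":3,"ty":20,"tz":5,"rx":0,"ry":0,"rz":0},{"tx":7,"ty":40,"tz":0,"rx":0,"ry":0,"rz":0},{"tx":7,"ty":40,"tz":0,"rx":0,"ry":0,"rz":0},{"tx":7,"ty":40,"tz":0,"rx":0,"ry":0,"rz":0},{"tx":7,"ty":40,"tz":0,"rx":0,"ry":0,"rz":0},{"tx":8,"ty":40,"tz":0,"rx":0,"ry":0,"rz":0},{"tx":8,"ty":40,"tz":0,"rx":0,"ry":0,"rz":0},{"tx":8,"ty":40,"tz":0,"rx":0,"ry":0,"rz":0},{"tx":8,"ty":40,"tz":0,"rx":0,"ry":0,"rz":0},{"tx":8,"ty":40,"tz":0,"rx":0,"ry":0,"rz":0},{"tx":7,"ty":40,"tz":0,"rx":0,"ry":0,"rz":0},{"tx":3.5,"ty":30,"tz":0,"rx":0,"ry":0,"rz":0}]}}

```text
time: 23.4
tool_pos: [621.3, 239.5, 156.2]
tcp_rot: [-3.138, 0.0, 1.631]
contact_force: [0.6, 0.4, 0.3]
grip_width: 19.9
finger_force: 30.0
```

```bash
python3 - <<'E'
from h import *
t=bot.capture("top");s=bot.capture("side");o=bot.get_obs();print(o["tool_pos"],o["tcp_rot"],o["grip_width"],o["finger_force"],o["time"])
f=lambda im,x,y,w,h:cv2.resize(im[y:y+h,x:x+w],(400,300),interpolation=cv2.INTER_CUBIC)
a=np.hstack([f(t,290,150,100,75),f(s,150,160,100,75)])
cv2.imwrite("pics/c7.png",a[...,::-1])
E
```

```text
[620.87 241.21 156.  ] [-3.14 -0.    1.63] 19.78094049970474 30.000326964072883 23.5
```

View pics/c7.png

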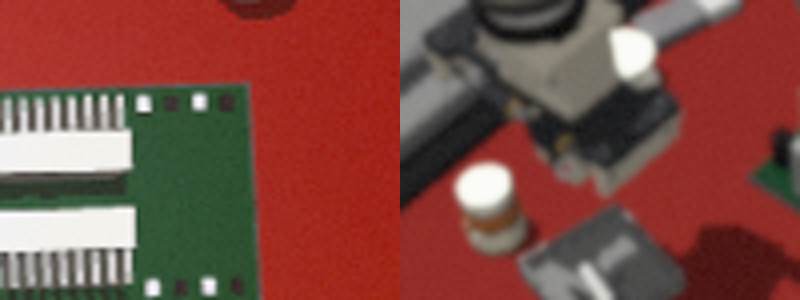

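The ring is off the board and in the gripper, over the tray. I'll lower and release it while staying above jar height.

Call:
{"api": "carry_out", "payload": {"plan": [{"tx":-5,"ty":-3,"tz":-30,"rx":0,"ry":0,"rz":0},{"tx":0,"ty":0,"tz":-35,"rx":0,"ry":0,"rz":0},{"tx":0,"ty":0,"tz":-35,"rx":0,"ry":0,"rz":0},{"tx":0,"ty":0,"tz":-20,"rx":0,"ry":0,"rz":0},{"tx":0,"ty":0,"tz":-12,"rx":0,"ry":0,"rz":0},{"tx":0,"ty":0,"tz":-6,"rx":0,"ry":0,"rz":0},{"tx":0,"ty":0,"tz":0,"rx":0,"ry":0,"rz":0},{"tx":0,"ty":0,"tz":0,"rx":0,"ry":0,"rz":0},{"tx":0,"ty":0,"tz":0,"rx":0,"ry":0,"rz":0}]}}

```text
time: 24.4
tool_pos: [618.0, 234.4, 21.8]
tcp_rot: [3.139, -0.0, 1.63]
contact_force: [0.0, -0.7, -1.6]
grip_width: 19.9
finger_force: 30.0
```

Call:
{"api": "carry_out", "payload": {"plan": [{"tx":0,"ty":0,"tz":0,"rx":0,"ry":0,"rz":0},{"tx":0,"ty":0,"tz":0,"rx":0,"ry":0,"rz":0},{"tx":0,"ty":0,"tz":0,"rx":0,"ry":0,"rz":0},{"tx":0,"ty":0,"tz":0,"rx":0,"ry":0,"rz":0},{"tx":0,"ty":0,"tz":0,"rx":0,"ry":0,"rz":0},{"tx":0,"ty":0,"tz":0,"rx":0,"ry":0,"rz":0}], "gripper": 0.65}}

```text
time: 25.0
tool_pos: [617.2, 234.2, 20.4]
tcp_rot: [-3.142, 0.0, 1.63]
contact_force: [-0.0, 0.3, 0.3]
grip_width: 31.9
finger_force: 0.0
```

Call:
{"api": "carry_out", "payload": {"plan": [{"tx":0,"ty":0,"tz":10,"rx":0,"ry":0,"rz":0},{"tx":0,"ty":0,"tz":30,"rx":0,"ry":0,"rz":0},{"tx":0,"ty":0,"tz":40,"rx":0,"ry":0,"rz":0},{"tx":0,"ty":0,"tz":40,"rx":0,"ry":0,"rz":0},{"tx":0,"ty":0,"tz":40,"rx":0,"ry":0,"rz":0},{"tx":0,"ty":0,"tz":40,"rx":0,"ry":0,"rz":0},{"tx":-5,"ty":-45,"tz":10,"rx":0,"ry":0,"rz":0},{"tx":-5,"ty":-45,"tz":0,"rx":0,"ry":0,"rz":0},{"tx":-5,"ty":-45,"tz":0,"rx":0,"ry":0,"rz":0},{"tx":-5,"ty":-45,"tz":0,"rx":0,"ry":0,"rz":0},{"tx":-5,"ty":-45,"tz":0,"rx":0,"ry":0,"rz":0},{"tx":0,"ty":0,"tz":0,"rx":0,"ry":0,"rz":0}]}}

```text
time: 26.2
tool_pos: [591.8, 4.0, 231.4]
tcp_rot: [3.141, 0.002, 1.624]
contact_force: [0.6, 1.1, -0.6]
grip_width: 32.5
finger_force: 0.0
```

```bash
python3 - <<'E'
from h import *
t=bot.capture("top");s=bot.capture("side")
f=lambda im,x,y,w,h:cv2.resize(im[y:y+h,x:x+w],(400,400),interpolation=cv2.INTER_CUBIC)
a=np.hstack([f(t,120,145,110,110),f(s,150,195,110,110)])
cv2.imwrite("pics/c8.png",a[...,::-1])
E
```

```text
(no output)
```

View pics/c8.png

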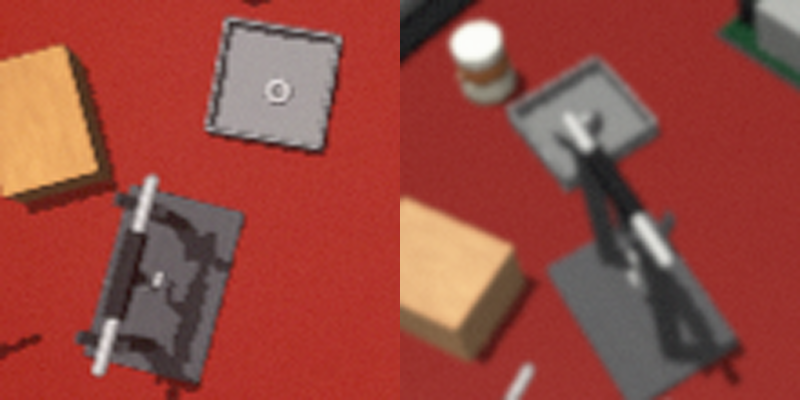

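The ring lies flat near the tray's centre at crop pixel (278,91), and the hook hangs in both forks. I'll hand the job in.

```bash
python3 -c "
from plant import bot
print(bot.close_job())"
```

```text
the job is handed in; nothing more can be done
None
```

The job is handed in at about 26 s: I drew the ring out of the gap, hung the hook back in both forks and put the ring in the grey tray, and the last pictures show both in place; the hand-in returned no verdict.

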